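# Set the sliding stop of a tube jig

## Task

A square tube lies loose in the welding jig. Pull up the sprung red knob on the sliding stop and twist it a quarter turn so that it rests in its notch and stays up by itself with your hand off it; then slide the stop along until it holds the tube snugly against the blue end block, and twist the knob back so that its pin drops fully home into the hole there and locks the stop. Do not wrench the knob or ram the tube, and leave the other things on the bench where they are.

Things in the scene. Friction and masses are not known exactly. Their poses are not given: they have to be found in the camera images.
- jig: Fixed welding jig: grey base 420 x 120 x 12 mm with a steel index bar (top 22 mm up) drilled every 20 mm, a blue sliding stop and two tube rests. Origin: centre of its underside, on the bench. x runs along the bar towards the end block, z up. All parts of the jig keep this heading.
- carriage: Blue sliding stop, 132 long, 56 wide, top 30 mm above the bar; moves only along jig x (2.5 N of drag). Origin: on top of the bar (22 mm over the bench), under the knob's axis. Its steel stop face is 35 mm ahead (x) and 38 mm tall; its black handle post is 80 mm behind.
- knob: Red ribbed knob, 30 mm across, 24 tall, upright axis, white line on top along its cross pin. Origin: centre of its underside, 54 mm above the carriage origin when down. Under it a slotted steel sleeve, 24 mm across, its top 2 to 12 mm below the knob; inside it are the slot's walls (slot_side) and the hard stop of the pull (pull_stop).
- knob_pull (a joint): Pull of the knob, m; 0: pin home. Sprung down, 8 N at 0, 0.45 N/mm. The sleeve is screwed in to a depth that differs each time, so the cross pin leaves its slot at a pull of 9 to 19 mm, not known beforehand. Below that it must not be turned; 1.7 mm above that is a hard stop: feel for it. In its notch it stays 2.5 to 3 mm below where it left the slot, nose clear of the bar.
- knob_turn (a joint): Turn of the knob in the sleeve, rad, counterclockwise from above. About 0 (or pi): pin in the deep slot, can drop home. pi/2 either way: over the rest notch, 2.5 mm deep, which draws the pin in from 0.15 rad either side when let go. Between the two the pin rides on the sleeve's top.
- stop_slide (a joint): Position of the stop along jig x, m, from its starting hole (0) towards the tube. Holes every 0.020, 9.5 mm wide for an 8 mm nose with a 0.7 mm chamfer. The hole for this tube is at 0.060: with the tube seated the nose stands over it to within 1 mm. Travel -0.03 to 0.075.
- tube: Loose steel square tube, 160 long, 30 x 30 mm, 0.2 to 0.4 kg. Origin: centre of its underside, 22 mm over the bench on two rests with side lips (1.5 mm play), so it can only slide along jig x. Its own x is jig x. At the start it is 6 to 26 mm short of the end block.
- end_block: Blue upright fixed plate at the jig's +x end, 60 wide, 52 tall. Its frame is the jig's frame; the face that stops the tube is given by point end_face.
- knob_grip (a point): On the knob's axis, 14 mm above its underside (90 mm over the bench when down): where to grip it from above. Free space 57 mm all round the axis down to 40 mm above the bar.
- post_grip (a point): On the axis of the black upright handle post of the stop, 20 mm across, 86 mm over the bench, 16 mm below its top: grip it from above to slide the stop.
- stop_face (a point): Middle of the stop's steel face that meets the tube, 37 mm over the bench.
- end_face (a point): Point of the end block's face that the tube's far end meets, 37 mm over the bench.
- tube_far_end (a point): Centre of the tube's end towards the end block.
- tube_near_end (a point): Centre of the tube's end towards the sliding stop.
- magnet: Bystander: red welding magnet, 100 x 90 x 16 mm, flat on the bench. Origin: centre of its underside.
- pliers: Bystander: pliers with orange handles, 160 long, 16 mm high, flat on the bench. Origin: under its pivot.
- offcut: Bystander: dark steel channel offcut, 85 x 25 x 25 mm, on the bench. Origin: centre of its underside.
Things that resemble listed ones, but are neither listed nor needed, are in the scene too. Leave any brown or purple look-alike of the tube alone.

How it is judged:
By the outcome, as a careful person would: the job done as asked, in the order asked, and still so for the second after the job is handed in, with the robot touching nothing.
It also fails if it takes over 67 s, if anything falls off the work surface, if the arm or the gripper's body presses on something with over 40 N, if the wrist force passes 120 N, or if a joint passes its speed limit or range.

## Robot

A 6-joint arm with a two-finger parallel gripper is mounted at the origin on the work surface. World frame = base frame: x ahead of the robot, y to its left, z up, the work surface at z = 0. Lengths are in mm, angles in rad, forces in N, time in s.
With the tool pointing down it reaches from about 375 to 825 mm from the base axis. Payload 5.5 kg.
Tool frame: the origin (TCP) lies at the centre of the arm's flange, where the gripper is bolted on; the fingertips stand 173 mm ahead of it and the grasp point (between the pads) lies 155 mm ahead of it; z points along the fingers, y is the line along which they close (so a half turn about z gives the same grasp; the last joint's range is limited). The gripper opens to 85 mm and grips with 20 to 120 N. Pads are 22 mm wide; open, the fingers measure 114 mm over their backs; the gripper's body (76 mm by 85 mm) begins 54 mm behind the grasp point. The pads swing forward as they close: fully open they stand 13 mm farther back than shut.
Start: joints at [-1.148, 0.314, -0.047, 1.21, 0, 1.571], TCP at [246.186, -547.164, 404.699] pointing down, gripper open.
Joint ranges: [-2.67, 2.67], [-0.69, 1.73], [-1.03, 1.25], [-2.08, 2.16], [-1.42, 1.45], [-3.14, 3.14]. Speed limits (rad/s): [2.39, 2.39, 3.01, 3.14, 3.14, 3.14].

## Interface

Orientations are given as a unit quaternion [x, y, z, w].
In Python, from plant import get_obs, imaging, workorder gives the robot as it stands.
- The arm moves only by the tool carry_out, never from a script. Its argument "series" is text: rows parted by semicolons, each of 5 numbers parted by spaces: the shift along the tool's x, y, z in mm, then the turn about the tool's z in degrees, then the closure in counts, from 0 (fully open) to 255 (shut). A call has exactly 8 rows; each row shifts and turns the commanded pose from where the row before left it, along the tool's axes as they then stand; what a row does not reach is not made up. A row lasts 1/10 s, in which the tool goes at most 50 mm and 8.59 degrees, less where a joint would pass 70% of its speed; a pose out of reach is approached as far as the arm can. A call is refused whole if a number of a shift passes 50 or a number of a turn 8.59, either way. A call with a gripper value outside its range is refused whole. The fingers move at their own pace and stop on an object; the grip force is fixed at half the most. Time passes only in rows, so rows that do not move let the fingers close, or fill a call up. It gives the time, the measured TCP pose, the force, the opening and the grip force at its end, in the units of the state.
- get_obs(): the state, without advancing time (a new reading comes with each control period).
- imaging.grab_frame(name): name is "side" or "top"; returns (picture, depth): 420x560x3 uint8, red, green, blue; 420x560 float32, mm along the optical axis (not along the pixel's ray), 0 where there is no reading.
- imaging.camera_model(name): a dict with "mtx" (3x3 intrinsics, pixels), "dist_coeffs" ([k1, k2, p1, p2, k3] as OpenCV has them; the pictures are not rectified), "world_from_camera" (4x4, takes a point from camera to world coordinates). Camera axes: x right, y down, z forward; pixel columns grow to the right and rows downward; lengths in mm; the calibration is good to about 2 mm. A picture is of the moment at which its call begins. camera_model takes no time and is no camera call.
- workorder.sign_off(): hands the job in; it is judged then, once.
The state is a dict: "time_s": time; "joints": joint angles; "qvel": joint speeds; "joint_efforts": joint torques, N m; "position": TCP position; "orientation": TCP orientation; "ft_force": force on the tool from outside, world axes, zero at the start; "torque": the same for the moment, N m; "width": finger opening in mm; "grip_force": force on a finger pad.
Only numpy, scipy, OpenCV 4.12 (cv2) and the standard library are available. Lean on these libraries where they do the work, as an engineer would, in place of code of your own. Each camera call takes 0.05 s, during which the arm holds its last target. There are 200 camera calls.

## Working session

There is one attempt and no reset: what is moved stays moved. The work goes in short steps, Python scripts to look and compute and a tool call to move; the robot and the scene stay as the last step left them, time stands still between calls to the robot, and variables do not carry over. Pictures are saved under pics/ and viewed, at most 10 in all, crops included, and the job is handed in when it is done.

Besides the shell and the picture viewer there is one more tool, called after "Emit:" as a command line: name --argument value ..., lists and objects as JSON in quotes. carry_out: Moves the arm, as the interface text tells. Its arguments: {"type":"object","properties":{"series":{"type":"string"}},"required":["series"]}

```bash
ls; mkdir -p pics; cat > h.py <<'E'
import numpy as np, cv2
from plant import get_obs, imaging, workorder
def grab(n):
    p,d=imaging.grab_frame(n); return p,d,imaging.camera_model(n)
def ray(m,uv):
    T=np.array(m["world_from_camera"]);K=np.array(m["mtx"],float);D=np.array(m["dist_coeffs"],float)
    q=cv2.undistortPoints(np.array(uv,float).reshape(-1,1,2),K,D).reshape(-1,2)
    r=np.c_[q,np.ones(len(q))]@T[:3,:3].T
    return T[:3,3],r
def onz(m,uv,z):
    o,r=ray(m,uv); return o+r*((z-o[2])/r[:,2])[:,None]
def cloud(m,d):
    h,w=d.shape;v,u=np.mgrid[:h,:w]
    T=np.array(m["world_from_camera"]);o,r=ray(m,np.c_[u.ravel(),v.ravel()])
    return (o+r*d.reshape(-1,1)).reshape(h,w,3)
def save(n,p): cv2.imwrite('pics/'+n+'.png',p[:,:,::-1])
E
python3 - <<'E'
from h import *
for n in("top","side"):
    p,d,m=grab(n);save(n+"0",p);np.savez('/tmp/'+n,p=p,d=d)
    print(n,np.round(m["world_from_camera"],3).tolist())
o=get_obs();print(o)
E
```

```text
pics
top [[0.025, -0.989, 0.147, 399.233], [-1.0, -0.023, 0.017, 105.38], [-0.013, -0.147, -0.989, 1224.71], [0.0, 0.0, 0.0, 1.0]]
side [[-0.999, -0.024, 0.049, 496.102], [-0.054, 0.556, -0.829, 961.442], [-0.007, -0.831, -0.557, 630.091], [0.0, 0.0, 0.0, 1.0]]
{'time_s': 0.1, 'joints': array([-1.14799903e+00,  3.14144951e-01, -4.80171512e-02,  1.21023812e+00,
        1.57909125e-06,  1.57078472e+00]), 'qvel': array([ 1.72279890e-05, -1.44948446e-03,  1.55378213e-03, -1.47815536e-03,
       -1.23926404e-03,  9.35593738e-04]), 'joint_efforts': array([ 2.97316637e-04, -5.40765846e+01,  3.40541089e+01,  1.12400300e-02,
        2.73086897e-05,  8.73332340e-06]), 'position': array([ 246.07281577, -546.91063654,  403.9101106 ]), 'orientation': array([ 9.77736865e-01,  2.09833220e-01, -1.67494224e-04, -7.84261552e-04]), 'ft_force': array([ 0.20518639, -0.34055169, -0.01681636]), 'torque': array([-0.02920783, -0.01036044,  0.01159667]), 'grip_force': 0.0, 'width': 85.38269002041532}
```

View pics/top0.png

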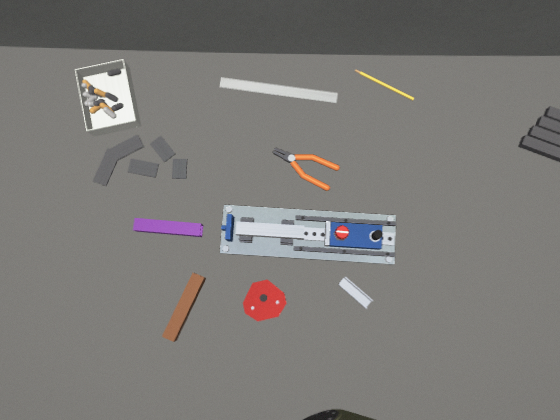

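View pics/side0.png

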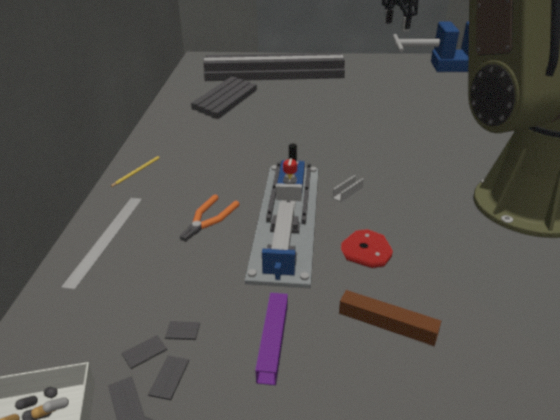

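The top view shows the jig at cols 222–396, rows 205–263. The end block is at (228,227), the grey tube at (270,230), the red knob at (342,232) with its white line, and the black post at (377,237). The other red object (264,300) is the flat magnet. The purple (168,227) and brown (184,306) bars are look-alikes. In the side view the knob is at (290,167) and the post at (293,150).

```bash
python3 - <<'E'
from h import *
def red(p):
    h=cv2.cvtColor(p,cv2.COLOR_RGB2HSV);return (((h[...,0]<6)|(h[...,0]>174))&(h[...,1]>150)&(h[...,2]>80))
def ell(mask,box):
    m=np.zeros(mask.shape,np.uint8);x0,x1,y0,y1=box;m[y0:y1,x0:x1]=mask[y0:y1,x0:x1]
    c=max(cv2.findContours(m,0,2)[0],key=cv2.contourArea);h=cv2.convexHull(c);return cv2.minEnclosingCircle(h),cv2.boundingRect(h)
z=np.load('/tmp/top.npz');p,d=z['p'],z['d'];m=imaging.camera_model("top");C=cloud(m,d)
(k,r),b=ell(red(p),(330,355,220,245));print('knob px',k,r,b,onz(m,[k],100)[0].round(1),'depth z',C[225:240,335:350,2].max().round(1))
K=C[222:243,332:353].reshape(-1,3);K=K[(K[:,2]>92)];print('knob cloud',K.mean(0).round(1),np.ptp(K,axis=0).round(1),len(K))
P=C[225:248,366:390].reshape(-1,3);P=P[(P[:,2]>92)];print('post cloud',P.mean(0).round(1),np.ptp(P,axis=0).round(1),len(P))
# white line on knob
w=np.zeros(p.shape[:2],bool);w[224:241,334:351]=(p[224:241,334:351].min(2)>110)
ys,xs=np.nonzero(w);print('white px',len(xs))
W=onz(m,np.c_[xs,ys],100)[:,:2];c=W.mean(0);e,v=np.linalg.eigh(np.cov(W.T));print('line centre',c.round(1),'dir deg',np.degrees(np.arctan2(v[1,1],v[0,1])).round(1),e)
# tube/rest: heading from base mask height 8..16
Z=C[...,2];M=(Z>7)&(Z<17);M[:195]=0;M[275:]=0;M[:,:212]=0;M[:,405:]=0
Q=C[M][:,:2].astype(np.float32);R=cv2.minAreaRect(Q);print('base',R)
# tube top z~52
T=C[215:245,232:330].reshape(-1,3);T=T[(abs(T[:,2]-52)<4)];R=cv2.minAreaRect(T[:,:2].astype(np.float32));print('tube',R,T[:,1].min(),T[:,1].max())
E_=C[210:245,220:238].reshape(-1,3);E_=E_[(abs(E_[:,2]-56)<12)];print('endb',E_.mean(0),E_.min(0),E_.max(0))
# blue carriage
hs=cv2.cvtColor(p,cv2.COLOR_RGB2HSV);B=(hs[...,0]>100)&(hs[...,0]<125)&(hs[...,1]>140);B[:,:310]=0;B[:215]=0;B[260:]=0;B[:,400:]=0
ys,xs=np.nonzero(B);print('carriage',cv2.minAreaRect(onz(m,np.c_[xs,ys],52)[:,:2].astype(np.float32)))
z=np.load('/tmp/side.npz');p2=z['p'];m2=imaging.camera_model("side");C2=cloud(m2,z['d'])
(k2,r2),b2=ell(red(p2),(275,305,150,185));print('side',k2,b2)
K=C2[150:182,278:304].reshape(-1,3);K=K[(K[:,2]>97)&(K[:,2]<103)];print('side cloud',K.mean(0).round(1),np.ptp(K,axis=0))
o1,r1=ray(m,[k]);o2,rr=ray(m2,[k2]);r1=r1[0];rr=rr[0]
s=np.linalg.lstsq(np.c_[r1,-rr],o2-o1,rcond=None)[0];print('tri',o1+r1*s[0],o2+rr*s[1])
save('crop1',cv2.resize(np.hstack([p[195:275,215:405]]),None,fx=4,fy=4,interpolation=cv2.INTER_CUBIC))
E
```

```text
knob px (341.5, 234.0) 5.590270042419434 (336, 233, 12, 6) [524.8   5.8 100. ] depth z 1224.7
knob cloud [527.4   8.1 122. ] [ 146.4  114.3 1132.7] 144
post cloud [518.1 -60.8 177.7] [ 136.6  187.5 1132.2] 72
white px 34
line centre [530.1   5.7] dir deg 94.6 [ 9.58379026 80.37324619]
base ((539.4596557617188, 79.40716552734375), (159.81959533691406, 427.820068359375), 1.8083151578903198)
tube ((536.5894165039062, 144.69424438476562), (230.84576416015625, 53.30164337158203), 88.14642333984375) 30.193791562493345 259.1947150643768
endb [540.1758232  262.86336653  59.85953334] [510.92376532 245.72121265  44.71513826] [570.27145375 277.747879    67.25026643]
carriage ((527.86279296875, -31.364601135253906), (117.61043548583984, 56.038902282714844), 87.70948791503906)
side (290.21429443359375, 165.7857208251953) (284, 159, 13, 14)
side cloud [528.6   6.4  99.5] [28.36724647 28.68762556  5.57124064]
tri [525.69947771   5.02860489  91.54388891] [527.93962729   4.95900046  91.80006472]
```

View pics/crop1.png

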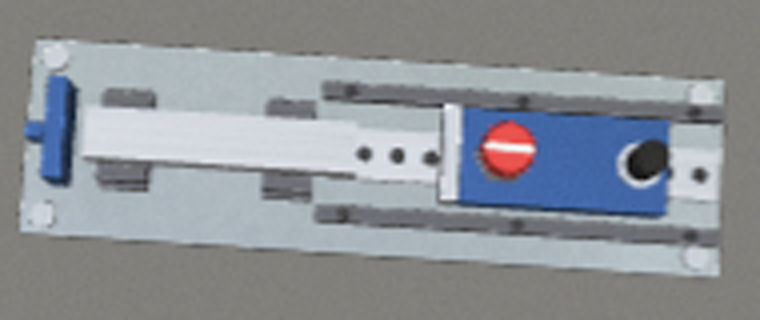

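The enlarged crop confirms the knob: a red round disc with a white line on the blue carriage, centre about px (342,232), or (529,6) in world coordinates. The post is about 80 mm behind it and the grey tube is the one in the jig. Next I'll refine the heading from the base corners while the tool turns.

```bash
python3 - <<'E'
from h import *
m=imaging.camera_model("top")
c=np.array([(36,40),(724,80),(22,230),(718,275)])/4+[215-.4,195-.4]
P=onz(m,c,12)[:,:2];print(P.round(1))
for a,b in((1,0),(3,2)):
    v=P[a-0]*0+P[b]-P[a];print(np.hypot(*v),np.degrees(np.arctan2(v[1],v[0])))
print('width',np.hypot(*(P[0]-P[2])),np.hypot(*(P[1]-P[3])),'centre',P.mean(0))
k=np.array([[509,149],[652,158]])/4+[214.6,194.6];print('knob~',onz(m,k[:1],100),'post~',onz(m,k[1:],102))
E
```

```text
[[ 600.   285.8]
 [ 584.8 -131.9]
 [ 484.1  289.1]
 [ 467.3 -127.5]]
417.94680533269894 87.92253556196995
416.89982385665337 87.69811751089226
width 115.9668007061049 117.59624382935151 centre [534.05030748  78.88853106]
knob~ [[529.60945967   5.04017996 100.        ]] post~ [[526.2261252  -74.18994471 102.        ]]
```

Emit:
carry_out --series "0 0 0 -8 0;0 0 0 -8 0;0 0 0 -8 0;0 0 0 -8 0;0 0 0 -8 0;0 0 0 -8 0;0 0 0 -8 0;0 0 0 -8 0"

```text
time_s: 0.9
position: [246.1, -547.0, 404.2]
orientation: [0.716, 0.698, 0.0, -0.0]
ft_force: [-0.3, 0.7, -0.3]
width: 85.4
grip_force: 0.0
```

Emit:
carry_out --series "35 16.8 0 0 0;35 16.8 0 0 0;35 16.8 0 0 0;35 16.8 0 0 0;35 16.8 0 0 0;35 16.8 0 0 0;35 16.8 0 0 0;35 16.8 0 0 0"

```text
time_s: 1.7
position: [389.5, -269.9, 404.5]
orientation: [0.718, 0.696, -0.0, -0.0]
ft_force: [0.5, -0.1, -0.8]
width: 85.4
grip_force: 0.0
```

Emit:
carry_out --series "35 16.8 0 0 80;35 16.8 0 0 80;35 16.8 0 0 80;35 16.8 0 0 80;35 16.8 0 0 80;35 16.8 0 0 80;35 16.8 0 0 80;35 16.8 0 0 80"

```text
time_s: 2.5
position: [532.6, 5.8, 404.4]
orientation: [0.718, 0.696, -0.0, -0.0]
ft_force: [0.9, -0.0, -0.0]
width: 58.6
grip_force: 0.0
```

Emit:
carry_out --series "0 0 25 0 80;0 0 25 0 80;0 0 25 0 80;0 0 25 0 80;0 0 0 0 80;0 0 0 0 80;0 0 0 0 80;0 0 0 0 80"

```text
time_s: 3.3
position: [532.9, 4.2, 306.2]
orientation: [0.718, 0.696, 0.001, 0.001]
ft_force: [0.8, -0.6, 0.8]
width: 58.3
grip_force: 0.0
```

```bash
python3 - <<'E'
from h import *
o=get_obs();print(o['joints'].round(3),o['position'],o['ft_force'],o['width'])
a,d,_=grab("top");b,d2,_=grab("side")
save('c2',np.hstack([cv2.resize(a[190:275,290:400],(396,306)),cv2.resize(b[110:210,230:360],(396,306))]))
E
```

```text
[ 0.008  0.249 -0.366  0.953  0.     1.61 ] [532.90355966   4.19900221 306.19636256] [ 0.8301111  -0.60731493  0.78851615] 58.28482802859754
```

View pics/c2.png

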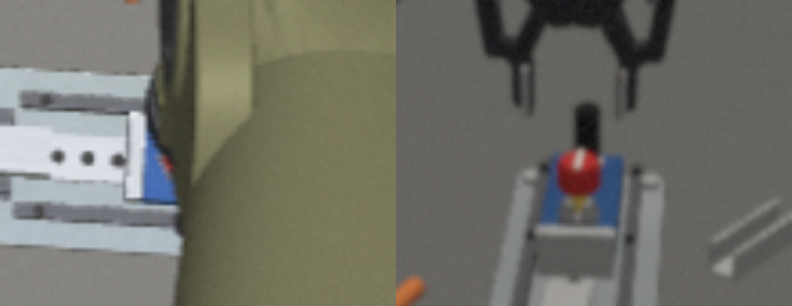

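The side crop shows the open fingers straddling the knob, which sits at crop (578,175), and nothing is in the way. I'll shift about 4 mm and go down.

Emit:
carry_out --series "2 -4 0 0 80;0 0 10 0 80;0 0 12 0 80;0 0 12 0 80;0 0 12 0 80;0 0 10 0 80;0 0 5 0 80;0 0 0 0 80"

```text
time_s: 4.2
position: [527.9, 6.4, 242.6]
orientation: [0.718, 0.696, -0.001, -0.001]
ft_force: [-1.0, 0.3, 0.7]
width: 58.6
grip_force: 0.0
```

Emit:
carry_out --series "0 0 0 0 100;0 0 0 0 120;0 0 0 0 140;0 0 0 0 150;0 0 0 0 155;0 0 0 0 160;0 0 0 0 165;0 0 0 0 170"

```text
time_s: 5.0
position: [529.5, 6.4, 244.5]
orientation: [0.718, 0.696, 0.001, 0.001]
ft_force: [4.8, -0.3, 1.7]
width: 29.6
grip_force: 29.7
```

Emit:
carry_out --series "0 0.7 0 0 190;0 0 0 0 220;0 0 0 0 255;0 0 0 0 255;0 0 0 0 255;0 0 0 0 255;0 0 0 0 255;0 0 0 0 255"

```text
time_s: 5.8
position: [529.7, 6.3, 244.6]
orientation: [0.718, 0.696, 0.001, 0.001]
ft_force: [3.3, 0.5, 6.2]
width: 28.4
grip_force: 58.7
```

Emit:
carry_out --series "0 0 -1 0 255;0 0 -1 0 255;0 0 -1 0 255;0 0 -1 0 255;0 0 -1 0 255;0 0 0 0 255;0 0 0 0 255;0 0 0 0 255"

```text
time_s: 6.6
position: [529.7, 6.3, 247.9]
orientation: [0.718, 0.696, 0.0, 0.0]
ft_force: [8.1, -0.5, -9.3]
width: 28.1
grip_force: 59.9
```

Emit:
carry_out --series "0 0.8 -1 0 255;0 0 -1 0 255;0 0 -1 0 255;0 0 0 0 255;0 0 0 0 255;0 0 0 0 255;0 0 0 0 255;0 0 0 0 255"

```text
time_s: 7.4
position: [530.0, 6.3, 250.4]
orientation: [0.718, 0.696, -0.0, -0.0]
ft_force: [7.8, -0.5, -10.6]
width: 28.0
grip_force: 59.9
```

Emit:
carry_out --series "0 0 -1 0 255;0 0 0 0 255;0 0 0 0 255;0 0 0 0 255;0 0 0 0 255;0 0 0 0 255;0 0 0 0 255;0 0 0 0 255"

```text
time_s: 8.2
position: [530.0, 6.3, 251.4]
orientation: [0.718, 0.696, -0.0, -0.0]
ft_force: [7.9, -0.3, -11.6]
width: 28.6
grip_force: 60.0
```

Emit:
carry_out --series "0 1 -1 0 255;0 0 -0.5 0 255;0 0 0 0 255;0 0 0 0 255;0 0 0 0 255;0 0 0 0 255;0 0 0 0 255;0 0 0 0 255"

```text
time_s: 9.0
position: [530.3, 6.3, 252.4]
orientation: [0.718, 0.696, -0.001, -0.001]
ft_force: [6.7, -0.4, -11.8]
width: 28.5
grip_force: 60.1
```

Emit:
carry_out --series "0 0 -1 0 255;0 0 0 0 255;0 0 0 0 255;0 0 0 0 255;0 0 0 0 255;0 0 0 0 255;0 0 0 0 255;0 0 0 0 255"

```text
time_s: 9.8
position: [530.3, 6.3, 253.4]
orientation: [0.718, 0.696, -0.001, -0.001]
ft_force: [6.6, 0.2, -12.5]
width: 28.3
grip_force: 60.1
```

Emit:
carry_out --series "0 0 -1 0 255;0 0 0 0 255;0 0 0 0 255;0 0 0 0 255;0 0 0 0 255;0 0 0 0 255;0 0 0 0 255;0 0 0 0 255"

```text
time_s: 10.6
position: [530.3, 6.3, 254.4]
orientation: [0.718, 0.696, -0.001, -0.001]
ft_force: [6.6, -0.2, -13.5]
width: 28.0
grip_force: 60.1
```

Emit:
carry_out --series "0 0 -1 0 255;0 0 0 0 255;0 0 0 0 255;0 0 0 0 255;0 0 0 0 255;0 0 0 0 255;0 0 0 0 255;0 0 0 0 255"

```text
time_s: 11.4
position: [530.3, 6.3, 255.3]
orientation: [0.718, 0.696, -0.001, -0.001]
ft_force: [6.4, 0.4, -13.1]
width: 28.4
grip_force: 60.1
```

Emit:
carry_out --series "0 0 -1 0 255;0 0 0 0 255;0 0 0 0 255;0 0 0 0 255;0 0 0 0 255;0 0 0 0 255;0 0 0 0 255;0 0 0 0 255"

```text
time_s: 12.2
position: [530.3, 6.3, 256.3]
orientation: [0.718, 0.696, -0.001, -0.001]
ft_force: [6.9, -0.0, -13.9]
width: 28.2
grip_force: 60.1
```

Emit:
carry_out --series "0 0 -1 0 255;0 0 0 0 255;0 0 0 0 255;0 0 0 0 255;0 0 0 0 255;0 0 0 0 255;0 0 0 0 255;0 0 0 0 255"

```text
time_s: 13.0
position: [530.3, 6.3, 257.2]
orientation: [0.718, 0.696, -0.001, -0.001]
ft_force: [6.9, -0.7, -14.9]
width: 28.0
grip_force: 60.2
```

Emit:
carry_out --series "0 0 -1 0 255;0 0 0 0 255;0 0 0 0 255;0 0 0 0 255;0 0 0 0 255;0 0 0 0 255;0 0 0 0 255;0 0 0 0 255"

```text
time_s: 13.8
position: [530.3, 6.3, 257.7]
orientation: [0.718, 0.696, -0.001, -0.001]
ft_force: [8.8, -0.1, -18.6]
width: 28.1
grip_force: 60.8
```

Emit:
carry_out --series "0 0 0.6 0 255;0 0 0.7 0 255;0 0 0 0 255;0 0 0 0 255;0 0 0 -2 255;0 0 0 -2 255;0 0 0 0 255;0 0 0 0 255"

```text
time_s: 14.6
position: [530.2, 6.3, 256.8]
orientation: [0.693, 0.721, -0.001, -0.001]
ft_force: [7.0, -0.4, -14.0]
width: 28.3
grip_force: 61.2
```

```bash
python3 -c "
from h import *
o=get_obs();print(o['position'],o['orientation'],o['ft_force'],o['torque'])"
```

```text
[530.1944641    6.3007514  256.79674712] [ 0.69321401  0.72073061 -0.00086663 -0.0009886 ] [  6.96723177  -0.41075359 -14.03255051] [ 0.03924327 -1.58481742  0.06505465]
```

Emit:
carry_out --series "0 0 0 -2 255;0 0 0 -2 255;0 0 0 -2 255;0 0 0 -2 255;0 0 0 0 255;0 0 0 0 255;0 0 0 0 255;0 0 0 0 255"

```text
time_s: 15.4
position: [529.9, 6.3, 256.7]
orientation: [0.641, 0.767, -0.001, -0.001]
ft_force: [6.2, -0.2, -13.1]
width: 28.6
grip_force: 61.3
```

```bash
python3 -c "
from h import *
o=get_obs();print(o['position'],o['orientation'],o['ft_force'],o['torque'])"
```

```text
[529.86492235   6.28059786 256.68571873] [ 0.64128041  0.76730467 -0.00107789 -0.00134812] [  6.23403905  -0.15507568 -13.09153919] [ 0.04910813 -1.3497136   0.07743983]
```

Emit:
carry_out --series "0 0 0 -6 255;0 0 0 -6 255;0 0 0 -6 255;0 0 0 -6 255;0 0 0 -6 255;0 0 0 -6 255;0 0 0 0 255;0 0 0 0 255"

```text
time_s: 16.2
position: [528.7, 6.0, 256.6]
orientation: [0.374, 0.927, -0.001, -0.003]
ft_force: [-1.6, -2.3, -14.2]
width: 28.2
grip_force: 61.6
```

```bash
python3 -c "
from h import *
o=get_obs();print(o['position'],o['orientation'],o['ft_force'],o['torque'])"
```

```text
[528.67655283   6.00450322 256.62056777] [ 0.37406483  0.92739713 -0.00149537 -0.00279681] [ -1.56409811  -2.3489597  -14.2276891 ] [-0.3849333   0.14590068 -0.03708573]
```

Turning freely. The remaining turn is about 42°.

Emit:
carry_out --series "0 0 0 -6 255;0 0 0 -6 255;0 0 0 -6 255;0 0 0 -6 255;0 0 0 -6 255;0 0 0 -6 255;0 0 0 -6 255;0 0 0 0 255"

```text
time_s: 17.0
position: [528.1, 6.1, 256.9]
orientation: [0.016, 1.0, -0.0, -0.004]
ft_force: [-5.5, -1.6, -15.8]
width: 28.5
grip_force: 61.4
```

Emit:
carry_out --series "0 0 0 0 255;0 0 1 0 255;0 0 1 0 255;0 0 0.7 0 255;0 0 0 0 255;0 0 0 0 255;0 0 0 0 255;0 0 0 0 255"

```text
time_s: 17.8
position: [528.1, 6.2, 254.4]
orientation: [0.018, 1.0, -0.0, -0.004]
ft_force: [-5.7, -2.9, -13.4]
width: 28.5
grip_force: 61.6
```

```bash
python3 -c "
from h import *
o=get_obs();print(o['position'],o['orientation'],o['ft_force'],o['torque'],o['joints'])"
```

```text
[528.07010895   6.20415819 254.38280045] [ 1.76480267e-02  9.99837625e-01 -2.58711723e-04 -3.63367614e-03] [ -5.74408526  -2.94283691 -13.37427132] [-0.43604473  1.13319757  0.0027724 ] [ 1.18385437e-02  2.94550295e-01 -4.36529415e-01  8.46996081e-01
 -3.02930753e-04  4.71377663e-02]
```

The force is still the full spring force 1.6 mm below the sleeve top, so the pin is going into the notch. I'll lower it further until the spring force transfers to the sleeve.

Emit:
carry_out --series "0 0 0.6 0 255;0 0 0.6 0 255;0 0 0.6 0 255;0 0 0 0 255;0 0 0 0 255;0 0 0 0 255;0 0 0 0 255;0 0 0 0 255"

```text
time_s: 18.6
position: [528.0, 6.2, 252.9]
orientation: [0.018, 1.0, -0.0, -0.004]
ft_force: [-6.2, -2.6, -10.9]
width: 28.6
grip_force: 61.9
```

Emit:
carry_out --series "0 0 0.5 0 255;0 0 0.5 0 255;0 0 0 0 255;0 0 0 0 255;0 0 0 0 255;0 0 0 0 255;0 0 0 0 255;0 0 0 0 255"

```text
time_s: 19.4
position: [528.0, 6.2, 252.6]
orientation: [0.018, 1.0, -0.0, -0.003]
ft_force: [-8.5, -2.6, -4.6]
width: 28.3
grip_force: 62.6
```

Emit:
carry_out --series "0.5 0 0.5 0 255;0 0 0 0 230;0 0 0 0 200;0 0 0 0 170;0 0 0 0 140;0 0 0 0 110;0 0 0 0 80;0 0 0 0 80"

```text
time_s: 20.2
position: [531.1, 6.4, 253.8]
orientation: [0.016, 1.0, 0.0, 0.001]
ft_force: [0.3, 0.3, -0.9]
width: 58.7
grip_force: 0.0
```

Emit:
carry_out --series "0 0 0 0 80;0 0 -4 0 80;0 0 -10 0 80;0 0 -15 0 80;0 0 -15 0 80;0 0 -15 0 80;0 0 -8 0 80;0 0 0 0 80"

```text
time_s: 21.0
position: [530.9, 6.3, 321.6]
orientation: [0.016, 1.0, 0.0, 0.001]
ft_force: [0.4, 0.0, -1.2]
width: 58.4
grip_force: 0.0
```

```bash
python3 - <<'E'
from h import *
o=get_obs();print(o['position'],o['ft_force'],o['width'],o['joints'][5])
b,d,m=grab("side");C=cloud(m,d)
h=cv2.cvtColor(b,cv2.COLOR_RGB2HSV);R=(((h[...,0]<6)|(h[...,0]>174))&(h[...,1]>150));R[:140]=0;R[185:]=0;R[:,:270]=0;R[:,310:]=0
P=C[R];P=P[(P[:,2]>60)&(P[:,2]<140)];print(np.percentile(P[:,2],[5,50,95]),P[P[:,2]>np.percentile(P[:,2],60)].mean(0))
hs=h;D=(h[...,2]<45);D[:138]=0;D[:,:282]=0;D[165:]=0;D[:,306:]=0
Q=C[D];Q=Q[(Q[:,2]>60)&(Q[:,2]<110)];T=Q[Q[:,2]>98];print('post top',T.mean(0),len(T),'all',Q.mean(0),len(Q),np.ptp(Q,axis=0))
save('c3',cv2.resize(b[120:210,240:340],(600,540)))
E
```

```text
[530.91394426   6.27294582 321.56364321] [ 0.36014605  0.02277689 -1.20831738] 58.401509340918494 0.04293725840180695
[ 79.48026462 100.34169964 108.5297432 ] [529.29448926  16.22916407 106.3945097 ]
post top [521.48540781 -67.49333928  99.8099499 ] 5 all [525.34539638 -65.72008707  89.34128795] 53 [14.06124875 12.17384942 23.2271894 ]
```

View pics/c3.png

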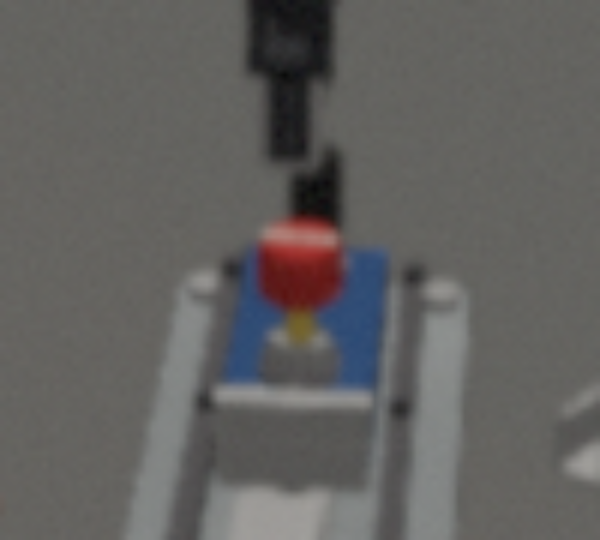

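The crop shows the knob standing up by itself with its top at z≈108, the white line crosswise and the spindle visible, so it is parked in the notch. Next I'll go to the post.

Emit:
carry_out --series "0.5 -20 0 0 80;0.5 -20 0 0 80;0.5 -20 0 0 80;1 -20 0 0 80;0 0 20 0 80;0 0 20 0 80;0 0 20 0 80;0 0 5 0 80"

```text
time_s: 21.85
position: [523.7, -73.5, 252.0]
orientation: [0.016, 1.0, 0.0, -0.002]
ft_force: [-0.1, -0.3, 0.3]
width: 58.7
grip_force: 0.0
```

Emit:
carry_out --series "0 0 10 0 80;0 0 5 0 80;0 0 0 0 80;0 0 0 0 120;0 0 0 0 140;0 0 0 0 155;0 0 0 0 170;0 0 0 0 180"

```text
time_s: 22.65
position: [525.4, -73.6, 240.1]
orientation: [0.016, 1.0, -0.0, 0.0]
ft_force: [0.1, -0.0, -0.0]
width: 25.5
grip_force: 0.0
```

Emit:
carry_out --series "0 0 0 0 190;0 0 0 0 200;0 0 0 0 210;0 0 0 0 230;0 0 0 0 255;0 0 0 0 255;0 0 0 0 255;0 0 0 0 255"

```text
time_s: 23.45
position: [525.3, -73.6, 240.2]
orientation: [0.016, 1.0, -0.0, 0.0]
ft_force: [-2.1, -0.4, 5.3]
width: 18.5
grip_force: 58.4
```

```bash
python3 - <<'E'
from h import *
o=get_obs();print(o['position'],o['ft_force'],o['width'],o['torque'])
# gap estimates from first top picture: stop face to tube near end, tube far end to block
m=imaging.camera_model("top")
c=np.array([[84,132],[357,150],[441,150]])/4+[214.6,194.6]
print(onz(m,c[:2],52),onz(m,c[2:],60))
E
```

```text
[525.31490751 -73.63697241 240.15288059] [-2.08949293 -0.41583813  5.3103019 ] 18.533637390486614 [-0.08709837  0.39543637 -0.04046067]
[[539.41128932 249.34748954  52.        ]
 [532.5036329   89.32441516  52.        ]] [[532.73569464  40.7788034   60.        ]]
```

Emit:
carry_out --series "0 2 -0.5 0 255;0 4 0 0 255;0 6 0 0 255;0 6 0 0 255;0 6 0 0 255;0 6 0 0 255;0 4 0 0 255;0 2 0 0 255"

```text
time_s: 24.25
position: [526.7, -36.9, 240.2]
orientation: [0.015, 1.0, 0.0, 0.0]
ft_force: [4.7, -3.2, -6.8]
width: 18.8
grip_force: 58.7
```

Emit:
carry_out --series "0 1 0 0 255;0 1 0 0 255;0 1 0 0 255;0 1 0 0 255;0 1 0 0 255;0 1 0 0 255;0 1 0 0 255;0 1 0 0 255"

```text
time_s: 25.05
position: [527.0, -29.4, 240.2]
orientation: [0.015, 1.0, 0.0, 0.0]
ft_force: [5.3, -3.8, -7.4]
width: 18.5
grip_force: 58.7
```

Emit:
carry_out --series "0 1 0 0 255;0 1 0 0 255;0 1 0 0 255;0 1 0 0 255;0 1 0 0 255;0 1 0 0 255;0 1 0 0 255;0 1 0 0 255"

```text
time_s: 25.85
position: [527.3, -21.7, 240.2]
orientation: [0.016, 1.0, -0.0, 0.0]
ft_force: [5.8, -4.4, -6.5]
width: 18.9
grip_force: 58.7
```

Emit:
carry_out --series "-0.5 0.8 0.3 0 255;-0.3 0.8 0.2 0 255;0 0.8 0 0 255;0 0.8 0 0 255;0 0.6 0 0 255;0 0.5 0 0 255;0 0.5 0 0 255;0 0.2 0 0 255"

```text
time_s: 26.65
position: [527.7, -16.6, 240.1]
orientation: [0.015, 1.0, -0.0, -0.0]
ft_force: [-2.0, -4.0, 6.3]
width: 18.1
grip_force: 60.1
```

Emit:
carry_out --series "0 0.5 -0.2 0 255;0 0.5 0 0 255;0 0.5 0 0 255;0 0.3 0 0 255;0 0 0 0 255;0 0 0 0 255;0 0 0 0 255;0 0 0 0 255"

```text
time_s: 27.45
position: [527.7, -15.9, 240.2]
orientation: [0.016, 1.0, -0.002, -0.0]
ft_force: [-1.1, -10.1, 4.7]
width: 18.8
grip_force: 60.1
```

```bash
python3 - <<'E'
from h import *
a,d,m=grab("top");b,d2,m2=grab("side")
save('c4',np.hstack([cv2.resize(a[200:270,215:335],(480,280),interpolation=cv2.INTER_CUBIC)[:, :400],cv2.resize(b[165:285,240:340],(233,280),interpolation=cv2.INTER_CUBIC)]))
E
```

```text
(no output)
```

View pics/c4.png

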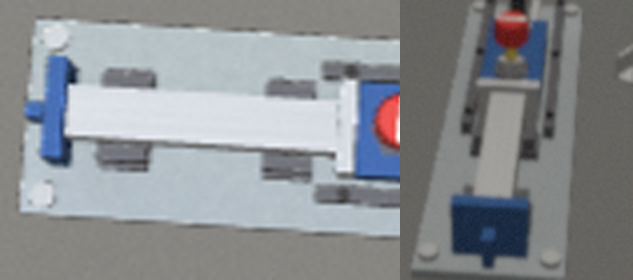

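The tube's far end meets the blue block at crop (65,110) and the stop face meets its near end at (340,125), with the knob still up. I'll ease the load and let go of the post.

Emit:
carry_out --series "0 -0.6 0 0 255;0 0 0 0 255;0 0 0 0 220;0 0 0 0 190;0 0 0 0 150;0 0 0 0 110;0 0 0 0 80;0 0 0 0 80"

```text
time_s: 28.35
position: [527.9, -15.1, 240.0]
orientation: [0.015, 1.0, 0.0, -0.0]
ft_force: [0.8, 0.3, 0.1]
width: 58.6
grip_force: 0.0
```

Emit:
carry_out --series "0 0 -5 0 80;0 0 -15 0 80;0 0 -20 0 80;0 0 -20 0 80;0 0 -20 0 80;0 0 0 0 80;0 0 0 0 80;0 0 0 0 80"

```text
time_s: 29.15
position: [527.5, -15.4, 319.2]
orientation: [0.015, 1.0, 0.0, -0.001]
ft_force: [0.2, 0.2, 0.5]
width: 58.5
grip_force: 0.0
```

```bash
python3 - <<'E'
from h import *
o=get_obs();print(o['position'],o['orientation'],o['ft_force'],o['width'])
for n in("side","top"):
    b,d,m=grab(n);C=cloud(m,d)
    h=cv2.cvtColor(b,cv2.COLOR_RGB2HSV);R=(((h[...,0]<6)|(h[...,0]>174))&(h[...,1]>150))&(abs(C[...,0]-530)<30)&(abs(C[...,1]-66)<30)
    P=C[R];print(n,len(P),P.mean(0) if len(P) else'')
    T=(abs(C[...,2]-108)<5)&(abs(C[...,0]-530)<25)&(abs(C[...,1]-66)<25);print('top disc',T.sum(),C[T].mean(0),np.ptp(C[T],axis=0))
E
```

```text
[527.4638671  -15.37809231 319.21430858] [ 1.54744585e-02  9.99880037e-01  6.23431160e-05 -6.69379363e-04] [0.17778931 0.1876287  0.48193735] 58.498442606960985
side 119 [532.12826842  75.35583896 100.57303798]
top disc 99 [531.33778474  67.91282202 106.85624469] [31.08755909 32.36501693  6.86467604]
top 90 [531.38309212  65.21385547 105.37635938]
top disc 133 [533.09048969  65.75179328 106.55246192] [29.25588068 26.88800698  9.63337728]
```

Emit:
carry_out --series "-0.5 10 0 0 80;-0.5 20 0 0 80;-0.3 25 0 0 80;0 20 0 0 80;0 5.4 0 0 80;0 0 10 0 80;0 0 10 0 80;0 0 10 0 80"

```text
time_s: 30.05
position: [531.3, 64.2, 288.7]
orientation: [0.016, 1.0, -0.0, -0.001]
ft_force: [-0.1, -0.3, 0.1]
width: 58.4
grip_force: 0.0
```

Emit:
carry_out --series "0 0 10 0 80;0 0 10 0 80;0 0 10 0 80;0 0 6 0 80;0 0 0 0 80;0 0 0 0 110;0 0 0 0 130;0 0 0 0 130"

```text
time_s: 30.85
position: [532.0, 64.9, 254.6]
orientation: [0.015, 1.0, 0.0, 0.001]
ft_force: [0.3, 1.0, 0.5]
width: 41.9
grip_force: 0.0
```

Emit:
carry_out --series "0 0 1 0 145;0 0 0 0 155;0 0 0 0 160;0 0 0 0 165;0 0 0 0 170;0 0 0 0 175;0 0 0 0 180;0 0 0 0 190"

```text
time_s: 31.65
position: [531.7, 64.0, 253.5]
orientation: [0.016, 1.0, -0.002, 0.0]
ft_force: [-1.9, -5.1, 4.9]
width: 28.5
grip_force: 58.7
```

Emit:
carry_out --series "0 0 0 0 210;0 0 0 0 230;0 0 0 0 255;0 0 0 0 255;0 0 0 0 255;0 0 0 0 255;0 0 0 0 255;0 0 0 0 255"

```text
time_s: 32.45
position: [531.7, 64.0, 253.5]
orientation: [0.016, 1.0, -0.001, 0.0]
ft_force: [-1.1, -5.8, 3.9]
width: 28.1
grip_force: 58.7
```

Emit:
carry_out --series "0 0 -1 0 255;0 0 -1 0 255;0 0 -1 0 255;0 0 -1 0 255;0 0 0 0 255;0 0 0 0 255;0 0 0 0 255;0 0 0 0 255"

```text
time_s: 33.25
position: [531.7, 64.0, 255.6]
orientation: [0.016, 1.0, -0.002, -0.0]
ft_force: [4.9, -3.8, -12.5]
width: 28.3
grip_force: 60.0
```

Emit:
carry_out --series "0 0 -0.7 0 255;0 0 -0.7 0 255;0 0 0 0 255;0 0 0 0 255;0 0 0 0 255;0 0 0 0 255;0 0 0 0 255;0 0 0 0 255"

```text
time_s: 34.05
position: [531.7, 64.0, 256.9]
orientation: [0.016, 1.0, -0.002, -0.0]
ft_force: [4.7, -4.7, -13.4]
width: 28.3
grip_force: 60.1
```

Emit:
carry_out --series "0 0 -0.4 0 255;0 0 -0.4 0 255;0 0 0 0 255;0 0 0 0 255;0 0 0 0 255;0 0 0 0 255;0 0 0 0 255;0 0 0 0 255"

```text
time_s: 34.85
position: [531.8, 64.0, 257.6]
orientation: [0.016, 1.0, -0.002, -0.0]
ft_force: [5.9, -4.3, -14.1]
width: 28.2
grip_force: 60.1
```

Emit:
carry_out --series "0 0 -0.3 0 255;0 0 -0.3 0 255;0 0 0 0 255;0 0 0 0 255;0 0 0 0 255;0 0 0 0 255;0 0 0 0 255;0 0 0 0 255"

```text
time_s: 35.65
position: [531.7, 64.0, 258.2]
orientation: [0.016, 1.0, -0.002, -0.0]
ft_force: [5.7, -5.3, -15.4]
width: 28.6
grip_force: 60.1
```

Emit:
carry_out --series "0 0 -0.5 0 255;0 0 0 0 255;0 0 0 0 255;0 0 0 0 255;0 0 0 0 255;0 0 0 0 255;0 0 0 0 255;0 0 0 0 255"

```text
time_s: 36.45
position: [531.8, 64.0, 258.7]
orientation: [0.016, 1.0, -0.002, -0.0]
ft_force: [5.7, -4.0, -15.8]
width: 28.6
grip_force: 60.2
```

Emit:
carry_out --series "0 0 -0.4 0 255;0 0 0 0 255;0 0 0 0 255;0 0 0 0 255;0 0 0 0 255;0 0 0 0 255;0 0 0 0 255;0 0 0 0 255"

```text
time_s: 37.25
position: [531.8, 64.0, 258.8]
orientation: [0.016, 1.0, -0.002, -0.0]
ft_force: [6.4, -4.6, -17.1]
width: 28.2
grip_force: 60.4
```

Emit:
carry_out --series "0 0 0.6 0 255;0 0 0.5 0 255;0 0 0 0 255;0 0 0 0 255;0 0 0 4 255;0 0 0 4 255;0 0 0 4 255;0 0 0 0 255"

```text
time_s: 38.05
position: [531.8, 64.0, 258.0]
orientation: [0.121, 0.993, -0.001, -0.0]
ft_force: [6.3, -4.2, -14.8]
width: 28.0
grip_force: 60.4
```

```bash
python3 -c "
from h import *
o=get_obs();print(o['position'],o['orientation'],o['ft_force'],o['torque'])"
```

```text
[531.76547117  64.04500641 257.95523421] [ 1.21063445e-01  9.92643704e-01 -1.43888072e-03 -2.20623685e-04] [  6.2612758   -4.15245551 -14.84493927] [-0.96040838 -1.20660905 -0.02818531]
```

Emit:
carry_out --series "0 0 0 6 255;0 0 0 6 255;0 0 0 6 255;0 0 0 6 255;0 0 0 6 255;0 0 0 6 255;0 0 0 6 255;0 0 0 0 255"

```text
time_s: 38.85
position: [532.0, 64.3, 258.1]
orientation: [0.469, 0.883, -0.001, 0.0]
ft_force: [7.5, -3.8, -15.1]
width: 28.5
grip_force: 60.4
```

Emit:
carry_out --series "0 0 0 6 255;0 0 0 6 255;0 0 0 6 255;0 0 0 6 255;0 0 0 6 255;0 0 0 6 255;0 0 0 0 255;0 0 0 0 255"

```text
time_s: 39.65
position: [532.2, 64.4, 258.2]
orientation: [0.718, 0.696, -0.0, 0.001]
ft_force: [7.6, -3.7, -14.9]
width: 28.3
grip_force: 60.5
```

```bash
python3 -c "
from h import *
o=get_obs();print(o['position'],o['orientation'],o['ft_force'],o['torque'],o['joints'][5])"
```

```text
[532.2001287   64.38500076 258.21190796] [ 7.18195218e-01  6.95841082e-01 -4.91998440e-04  7.57999934e-04] [  7.61571658  -3.69473033 -14.94976735] [-0.55689348 -1.43921738 -0.0221876 ] 1.7233344901575063
```

Emit:
carry_out --series "0 1 0.7 0 255;0 0 0.7 0 255;0 0 0.7 0 255;0 0 0.7 0 255;0 0 0 0 255;0 0 0 0 255;0 0 0 0 255;0 0 0 0 255"

```text
time_s: 40.45
position: [532.5, 64.3, 255.4]
orientation: [0.718, 0.696, -0.001, 0.0]
ft_force: [4.4, -3.4, -13.6]
width: 28.2
grip_force: 60.5
```

```bash
python3 -c "
from h import *
o=get_obs();print(o['position'],o['orientation'],o['ft_force'],o['torque'],o['joints'][5])"
```

```text
[532.48253526  64.32529698 255.37624681] [ 7.18158804e-01  6.95878447e-01 -1.04743905e-03  1.47423488e-04] [  4.36338761  -3.43460136 -13.57137499] [-0.56679222 -0.95181409 -0.03077688] 1.7229688149972235
```

The pin is in the deep slot: the knob is 1.7 mm below the sleeve top with the full spring force still on the hand. I'll lower on.

Emit:
carry_out --series "0 0 0.8 0 255;0 0 0.8 0 255;0 0 0.8 0 255;0 0 0.8 0 255;0 0 0.8 0 255;0 0 0 0 255;0 0 0 0 255;0 0 0 0 255"

```text
time_s: 41.25
position: [532.5, 64.3, 251.8]
orientation: [0.718, 0.696, -0.001, 0.0]
ft_force: [3.7, -3.2, -12.0]
width: 28.5
grip_force: 60.5
```

Emit:
carry_out --series "0 0 0.8 0 255;0 0 0.8 0 255;0 0 0.8 0 255;0 0 0.8 0 255;0 0 0 0 255;0 0 0 0 255;0 0 0 0 255;0 0 0 0 255"

```text
time_s: 42.05
position: [532.5, 64.4, 248.9]
orientation: [0.718, 0.696, -0.001, 0.0]
ft_force: [3.8, -4.1, -10.7]
width: 28.4
grip_force: 60.7
```

Emit:
carry_out --series "0 0 0.7 0 255;0 0 0.7 0 255;0 0 0.7 0 255;0 0 0.7 0 255;0 0 0 0 255;0 0 0 0 255;0 0 0 0 255;0 0 0 0 255"

```text
time_s: 42.85
position: [532.4, 64.4, 246.3]
orientation: [0.718, 0.696, -0.001, 0.0]
ft_force: [2.3, -4.9, -10.1]
width: 28.4
grip_force: 60.8
```

Emit:
carry_out --series "0 0 0.5 0 255;0 0 0.5 0 255;0 0 0.5 0 255;0 0 0.5 0 255;0 0 0 0 255;0 0 0 0 255;0 0 0 0 255;0 0 0 0 255"

```text
time_s: 43.65
position: [532.4, 64.4, 245.8]
orientation: [0.718, 0.696, -0.001, 0.001]
ft_force: [-2.7, -5.4, 3.2]
width: 28.4
grip_force: 62.5
```

It bottomed 12.95 mm below the hard stop, the same travel as at the start (257.6−244.6), so the pin is home. I'll release, rise and check.

Emit:
carry_out --series "0 0 0 0 230;0 0 0 0 200;0 0 0 0 170;0 0 0 0 140;0 0 0 0 110;0 0 0 0 80;0 0 0 0 80;0 0 0 0 80"

```text
time_s: 44.45
position: [532.7, 65.0, 245.0]
orientation: [0.718, 0.696, 0.0, -0.0]
ft_force: [-0.1, -0.4, -0.5]
width: 58.6
grip_force: 0.0
```

Emit:
carry_out --series "0 0 -5 0 80;0 0 -15 0 80;0 0 -25 0 80;0 0 -30 0 80;0 0 -30 0 80;0 -30 -20 0 80;0 -40 0 0 80;0 -40 0 0 80"

```text
time_s: 45.25
position: [422.0, 68.3, 370.9]
orientation: [0.718, 0.696, 0.001, 0.0]
ft_force: [-0.9, -0.3, 0.3]
width: 58.4
grip_force: 0.0
```

```bash
python3 - <<'E'
from h import *
o=get_obs();print(o['time_s'],o['position'],o['ft_force'],o['width'])
a,d,m=grab("top");b,d2,m2=grab("side");C=cloud(m2,d2)
T=(C[...,2]>80)&(C[...,2]<130)&(abs(C[...,0]-531)<25)&(abs(C[...,1]-66)<25);P=C[T];print(len(P),np.percentile(P[:,2],[50,90,97]))
save('c5',np.hstack([cv2.resize(a[195:275,215:405],(475,200),interpolation=cv2.INTER_CUBIC),cv2.resize(b[140:285,240:340],(138,200),interpolation=cv2.INTER_CUBIC)]))
E
```

```text
45.25 [421.98125601  68.30502713 370.90273157] [-0.90322272 -0.32853195  0.26331302] 58.406790765225104
200 [ 95.16628316 100.35314273 101.09618915]
```

View pics/c5.png

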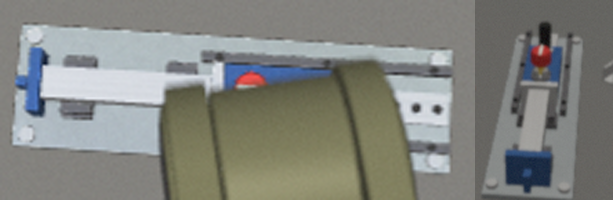

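The knob top is at z≈100, which is fully down. The tube is seated between the stop and the block, and the gripper is clear.

```bash
python3 -c "
from h import *
print(workorder.sign_off())"
```

```text
the job is handed in; nothing more can be done
None
```

The job is handed in: the tube is held snugly against the end block, and the knob is back down with its pin home in the hole, locking the stop (45 s of 67 s used; the sign-off gave no verdict).

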